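Mesh a splined grinding head in a stone grinder and hold it home

TASK

Take the green grinding head out of the wooden rack and fit its splined stem into the chuck of the bench grinder, turned so that the head's red pointer faces the same way as the red mark on the grinder. Slide it fully home against the chuck's ejector spring until the flange sits flush on the chuck, and finish still gripping it and pressing it down, so that I can tighten the lock screw. Leave the other two heads in the rack, and the hammer and the tin, alone.

Things in the scene. Friction and masses are not known exactly. Their poses are not given: they have to be found in the camera images.
- head_grip (a point): Green grinding head, about 0.3 kg, standing upright in one of the rack's three holes (which one varies). This point is on its axis, in the middle of the part to grip: a green drum 36 mm in diameter, from 27 mm below this point to 23 mm above it. z points up along the head, x towards its red pointer. Under the drum is a steel flange 48 mm in diameter, 8 mm thick; under that, the splined stem.
- head_seat (a point): Point on the green head's axis on the flange's underside, 35 mm below head_grip; same axes. The stem reaches 34 mm below it: 22 mm of four splines (plus-shaped section 28 mm across, fins 10.5 mm wide along the head's x and y, lead-in on the last 3 mm), then a round pilot 14 mm in diameter, 12 mm long, with tapered tip.
- head_pointer (a point): Red pointer, 10 mm wide, on the rim of the green head's flange, reaching 44 mm from the axis. This point is on the pointer, 40 mm from the axis along the head's x, 4 mm above the flange's underside; same axes.
- socket (a point): Centre of the mouth of the chuck, 115 mm above the bench; z up, x towards the red mark. Plus-shaped opening, slots 12 mm wide, 30 mm across, along x and y. The pilot enters in any turn (flange 34 mm above the mouth); from 22 mm the splines enter only if lined up within about 3 degrees, at any quarter turn, but one alone has the pointer facing the mark. At 10 mm the stem meets the ejector; home is 0.
- grinder: Fixed bench grinder; place and turn vary. Grey housing 200 (x) x 180 (y) x 65 mm high, with a square steel chuck 40 mm wide standing 50 mm above its middle. Red mark: a strip on the housing's top and on the chuck's side, on +x. Origin at the centre of its underside.
- ejector (a joint): Brass spring ejector at the bottom of the chuck's opening: 0 at rest, grows as the stem pushes it down, 0.010 m when the head is home. It pushes back with 6 N at first, rising to 12 N at home, more than the head's weight: let go, the head rises again.
- rack: Fixed wooden block 75 (x) x 260 (y) x 50 mm high with three square holes 32 mm wide in a row along its y axis, at -85, 0 and +85 mm; origin at the centre of its underside. Its place and turn vary. A head hangs loosely in each hole by its flange, 50 mm above the bench; heads come out straight up.
- cone_head: Bystander: another head in the rack with a white cone, 36 mm wide at its foot, 45 mm tall, no pointer. Origin on its axis on the flange's underside.
- dark_head: Bystander: another head in the rack with a brown drum, 24 mm in diameter, 40 mm tall, no pointer. Origin on its axis on the flange's underside.
- hammer: Bystander: a hammer, 240 mm long, lying on the far side of the bench.
- tin: Bystander: an open aluminium tin, 70 mm in diameter, 80 mm high, on the bench between the robot and the work. Origin at the centre of its underside.

How it is judged:
By the outcome, as a careful person would: the job done as asked, in the order asked, and still so for the second after the job is handed in, while the arm keeps its last pose, push and grip.
It also fails if it takes over 48 s, if anything falls off the work surface, if the arm or the gripper's body presses on something with over 40 N, if the wrist force passes 120 N, or if a joint passes its speed limit or range.

ROBOT

A 7-joint arm with a two-finger parallel gripper is mounted at the origin on the work surface. World frame = base frame: x ahead of the robot, y to its left, z up, the work surface at z = 0. Lengths are in m, angles in rad, forces in N, time in s.
With the tool pointing down it reaches from about 0.4 to 0.875 m from the base axis. Payload 19.3 kg.
Tool frame: the origin (TCP) lies at the very end of the fingers, on their centre line; the grasp point (between the pads) lies 19 mm behind it; z points along the fingers, y is the line along which they close (so a half turn about z gives the same grasp; the last joint's range is limited). The gripper opens to 85 mm and grips with 20 to 120 N. Pads are 22 mm wide; open, the fingers measure 114 mm over their backs; the gripper's body (76 mm by 85 mm) begins 54 mm behind the grasp point. The pads swing forward as they close: fully open they stand 13 mm farther back than shut.
Start: joints at [1.161, 0.521, -0.036, 1.599, 0.021, 1.021, -0.113], TCP at [0.208, -0.589, 0.231] pointing down, gripper open.
Joint ranges: [-2.91, 2.91], [-0.3, 2.13], [-1.5, 1.42], [0.17, 2.43], [-1.26, 4.41], [0.16, 1.93], [-2.52, 2.52]. Speed limits (rad/s): [1.89, 1.89, 2.39, 2.39, 3.01, 3.01, 3.01].

INTERFACE

Orientations are given as [roll, pitch, yaw] about the fixed x, y, z axes, in that order (R = Rz(yaw) Ry(pitch) Rx(roll)).
In Python, from workcell import bot gives the robot as it stands.
- The arm moves only by the tool jog_arm, never from a script. Its argument "motion" is a list of rows, each a list of 5 numbers: the shift along the tool's x, y, z scaled (see below), then the turn about the tool's z scaled (see below), then the opening, from 0 (shut) to 1 (fully open). A call has 1 to 12 rows; each row shifts and turns the commanded pose from where the row before left it, along the tool's axes as they then stand; what a row does not reach is not made up. The controller multiplies each number of a shift by 30 mm and each number of a turn by 0.08 rad. A row lasts 1/10 s, in which the tool goes at most 50 mm and 8.59 degrees, less where a joint would pass 70% of its speed; a pose out of reach is approached as far as the arm can. A call with a number of a shift or a turn outside -1 to 1 is refused whole. A call with a gripper value outside its range is refused whole. The fingers move at their own pace and stop on an object; "newtons" is the grip in N (left out, the last holds). Time passes only in rows, so rows that do not move let the fingers close. It gives the time, the measured TCP pose, the force, the opening and the grip force at its end, in the units of the state.
- bot.observe(): the state, without advancing time (a new reading comes with each control period).
- bot.grab_frame(name): name is "side" or "top" or "wrist"; returns a dict with "pixels" (480x640x3 uint8, red, green, blue), "fovy" (degrees; the focal length in pixels is half the picture's height over the tangent of half this angle, whatever the lens; pixels are square), "cx", "cy" (the principal point, pixels), "rvec" (rotation vector, rad) and "tvec" (3), from world to camera coordinates, as OpenCV has them; the wrist camera has in their place "mount" (4x4, takes a point from camera to tool coordinates, whose origin is the TCP and whose axes are the flange's). Camera axes: x right, y down, z forward; pixel columns grow to the right and rows downward; lengths in m; the calibration is good to about 2 mm. A picture is of the moment at which its call begins: read the wrist's pose just before it. There is no depth.
- bot.job_done(): hands the job in; it is judged then, once.
The state is a dict: "clock": time; "qpos": joint angles; "qd": joint speeds; "joint_efforts": joint torques, N m; "position": TCP position; "tool_rot": TCP orientation; "force": force on the tool from outside, world axes, zero at the start; "moment": the same for the moment, N m; "grip_width": finger opening in m; "finger_force": force on a finger pad.
Only numpy, scipy, OpenCV 4.12 (cv2) and the standard library are available. Lean on these libraries where they do the work, as an engineer would, in place of code of your own. Each camera call takes 0.05 s, during which the arm holds its last target. There are 200 camera calls.

## Working session

There is one attempt and no reset: what is moved stays moved. The work goes in short steps, Python scripts to look and compute and a tool call to move; the robot and the scene stay as the last step left them, time stands still between calls to the robot, and variables do not carry over. Pictures are saved under pics/ and viewed, at most 10 in all, crops included, and the job is handed in when it is done.

Besides the shell and the picture viewer there is one more tool, called after "Emit:" as name([rows], argument=value, ...), one row to a line, values as JSON. jog_arm: Moves the arm, as the interface text tells. Shifts and turns lie within -1 to 1; 1 stands for 30 mm of shift or 0.08 rad of turn. Its arguments: {"type":"object","properties":{"motion":{"type":"array","items":{"type":"array","items":{"type":"number"}}},"newtons":{"type":"number"}},"required":["motion"]}

```bash
mkdir -p pics; ls; python3 - <<'E'
from workcell import bot
import cv2,pickle
o=bot.observe();print(o)
for n in("side","top"):
    f=bot.grab_frame(n);pickle.dump(f,open(f'pics/{n}.pkl','wb'));cv2.imwrite(f'pics/{n}0.png',f["pixels"][:,:,::-1])
    print({k:v for k,v in f.items() if k!="pixels"})
E
```

```text
pics
{'clock': 0.0, 'qpos': array([ 1.16080576,  0.52201826, -0.03635495,  1.5999746 ,  0.02114782,
        1.02111612, -0.11281667]), 'qd': array([-0.00117228, -0.00105844,  0.00108966, -0.00159357,  0.00062335,
       -0.00127856, -0.00034594]), 'joint_efforts': array([-2.11150007e-03, -9.27106762e+01,  1.98023379e+00, -3.69931769e+01,
        1.79767970e-02,  8.15098087e-03,  3.36786240e-05]), 'position': array([ 0.20819048, -0.58895569,  0.23073473]), 'tool_rot': array([-3.14045823e+00,  2.28671888e-05,  3.39759926e-01]), 'force': array([1.00117155, 0.28195822, 0.08424434]), 'moment': array([-0.01143172, -0.01094254, -0.01393919]), 'finger_force': 0.0, 'grip_width': 0.08553709519575103}
{'fovy': 46.50624491752606, 'cx': 324.4618430817781, 'cy': 237.65550071327777, 'rvec': array([ 2.28676643, -0.22893937,  0.08182379]), 'tvec': array([-0.55696544,  0.18493696,  1.14368496])}
{'fovy': 46.975336417454784, 'cx': 319.0695324480937, 'cy': 237.32827955595982, 'rvec': array([ 2.05683491, -2.14809307,  0.2384173 ]), 'tvec': array([0.03334477, 0.57395965, 1.02412397])}
```

View pics/side0.png

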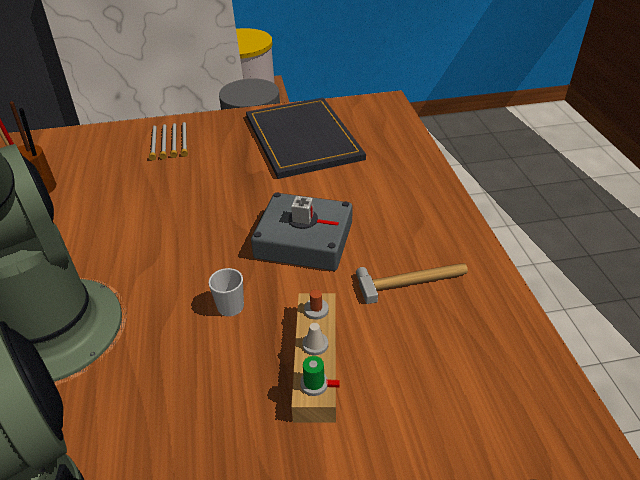

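View pics/top0.png

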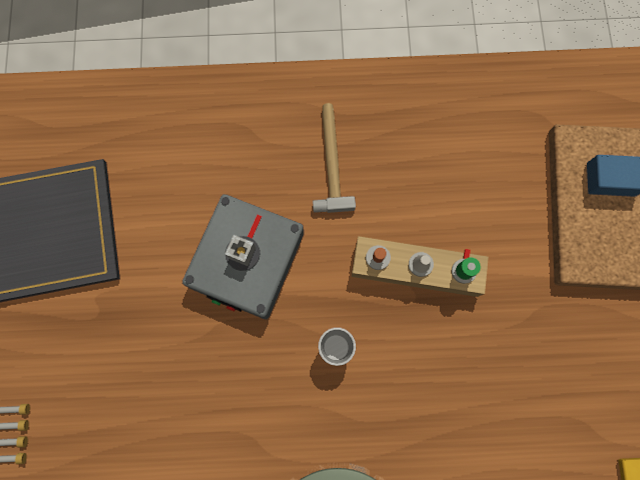

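Side view: the green head is in the rack hole nearest the camera, at about (313,375), with its pointer to the right. In the top view the green head is at (468,268), its pointer at (466,253), the chuck at (240,248) and the mark at (255,227). I'll enlarge these areas.

```bash
python3 - <<'E'
import cv2,pickle,numpy as np
t=pickle.load(open('pics/top.pkl','rb'))['pixels'][:,:,::-1];s=pickle.load(open('pics/side.pkl','rb'))['pixels'][:,:,::-1]
R=lambda a:cv2.resize(a,(400,300),interpolation=cv2.INTER_CUBIC)
# each 80x60 at 5x
a=R(t[235:295,425:505]);b=R(t[205:265,205:285]);c=R(s[345:405,275:355]);d=R(s[185:245,270:350])
cv2.imwrite('pics/crops.png',np.vstack([np.hstack([a,b]),np.hstack([c,d])]))
E
```

```text
(no output)
```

View pics/crops.png

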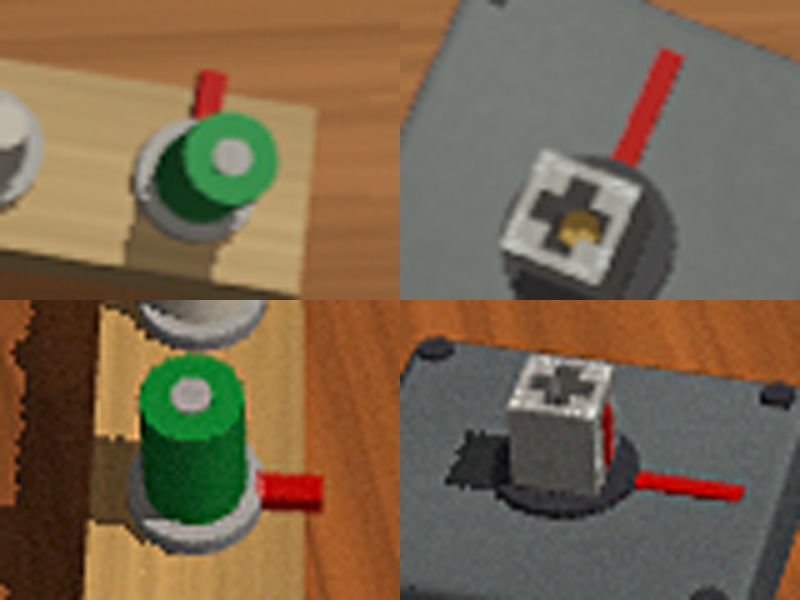

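Crops:
- **Top view, head:** the drum-top centre is at crop (231,159) and the pointer tip at (212,73).
- **Top view, chuck:** the corners are at (547,149), (641,185), (601,285) and (503,247). The mark runs from (626,162) to (673,52).
- **Side view:** the drum top is at (192,397) and the chuck-top centre at about (561,385).

```bash
cat > h.py <<'E'
import cv2,pickle,numpy as np
def ray(f,uv,z,K=None):
    fl=240/np.tan(np.radians(f['fovy'])/2)
    R=cv2.Rodrigues(f['rvec'])[0]; c=-R.T@f['tvec']
    d=R.T@np.array([(uv[0]-f['cx'])/fl,(uv[1]-f['cy'])/fl,1])
    return c+d*(z-c[2])/d[2]
def ld(n): return pickle.load(open(f'pics/{n}.pkl','rb'))
E
python3 - <<'E'
from h import *
np.set_printoptions(precision=4,suppress=True)
t,s=ld('top'),ld('side')
A=lambda x,y:(x/5+425-.4,y/5+235-.4)
B=lambda x,y:((x-400)/5+205-.4,y/5+205-.4)
C=lambda x,y:(x/5+275-.4,(y-300)/5+345-.4)
D=lambda x,y:((x-400)/5+270-.4,(y-300)/5+185-.4)
hd=ray(t,A(231,159),.108);hs=ray(s,C(192,397),.108)
print('head',hd,hs)
print('flange',ray(t,A(192,180),.057))
pt=ray(t,A(212,73),.0575);ps=ray(s,C(321,477),.0575);
print('tip top',pt,ps)
for h,p in((hd,pt),(hs,ps)):
    v=p-h;print('r',np.hypot(*v[:2]),'ang',np.degrees(np.arctan2(v[1],v[0])))
cs=[ray(t,B(*c),.115) for c in((547,149),(641,185),(601,285),(503,247))]
print('chuck top',np.mean(cs,0),[np.linalg.norm(cs[i]-cs[i-1]) for i in range(4)])
print('edge angs',[np.degrees(np.arctan2(*(cs[i]-cs[i-1])[[1,0]])) for i in range(4)])
c2=[ray(s,D(*c),.115) for c in((526,355),(613,363),(598,415),(508,408))]
print('chuck side',np.mean(c2,0),[np.linalg.norm(c2[i]-c2[i-1]) for i in range(4)])
a,b=ray(t,B(626,162),.065),ray(t,B(673,52),.065);v=b-a
print('mark',a,b,np.degrees(np.arctan2(v[1],v[0])))
v=b-np.mean(cs,0);print(np.degrees(np.arctan2(v[1],v[0])))
a,b=ray(s,D(638,481),.065),ray(s,D(743,492),.065);v=b-a
print('mark',a,b,np.degrees(np.arctan2(v[1],v[0])))
# rack: holes from other heads' full image, housing corners bolts
bolts=[ray(t,p,.067) for p in((225,201),(295,229),(261,309),(189,280))];print('bolts',np.mean(bolts,0),[np.degrees(np.arctan2(*(bolts[i]-bolts[i-1])[[1,0]])) for i in range(4)])
for p,z in(((421,264),.058),((378,257),.058)):print('other',ray(t,p,z))
print('tin',ray(t,(337,347),.08))
E
```

```text
head [ 0.497 -0.272  0.108] [ 0.4965 -0.272   0.108 ]
flange [ 0.4976 -0.2702  0.057 ]
tip top [ 0.5397 -0.2823  0.0575] [ 0.5396 -0.2781  0.0575]
r 0.044003060919114725 ang -13.557546916464368
r 0.043511312305527176 ang -8.020898491196272
chuck top [0.5498 0.1589 0.115 ] [np.float64(0.040505660742953954), np.float64(0.03837600814029882), np.float64(0.04054465447956931), np.float64(0.03975543216620806)]
edge angs [np.float64(-24.422587209899103), np.float64(-113.70546269048745), np.float64(157.52753375748378), np.float64(66.24729662358325)]
chuck side [0.5487 0.1606 0.115 ] [np.float64(0.039343909428554404), np.float64(0.040438358975779985), np.float64(0.03828124027303941), np.float64(0.040723917788665895)]
mark [0.5815 0.1449 0.065 ] [0.6256 0.1255 0.065 ] -23.710498703023145
-23.761062633295733
mark [0.58  0.146 0.065] [0.6256 0.1283 0.065 ] -21.317700955705202
bolts [0.5475 0.1593 0.067 ] [np.float64(-24.266282427958632), np.float64(-114.80233961560549), np.float64(155.56901777619885), np.float64(65.84885339344623)]
other [ 0.5141 -0.1891  0.058 ]
other [ 0.5317 -0.1058  0.058 ]
tin [ 0.361  -0.0158  0.08  ]
```

Emit:
jog_arm([
  [0,0,0,-1,1],
  [0,0,0,-1,1],
  [0,0,0,-1,1],
  [0,0,0,-1,1],
  [0,0,0,-1,1],
  [0,0,0,-1,1],
  [0,0,0,-1,1],
  [0,0,0,-1,1],
  [0,0,0,-1,1],
  [0,0,0,-1,1],
  [0,0,0,-1,1],
  [0,0,0,-1,1],
])

```text
clock: 1.3
position: [0.2082, -0.5891, 0.231]
tool_rot: [-3.141, -0.001, 1.303]
force: [-0.2, -0.6, 0.6]
grip_width: 0.0857
finger_force: 0.0
```

Emit:
jog_arm([
  [0,0,0,-0.77,1],
  [0.95,0.55,0,0,1],
  [0.95,0.55,0,0,1],
  [0.95,0.55,0,0,1],
  [0.95,0.55,0,0,1],
  [0.95,0.55,0,0,1],
  [0.95,0.55,0,0,1],
  [0.95,0.55,0,0,1],
  [0.95,0.55,0,0,1],
  [0.95,0.55,0,0,1],
  [0.95,0.55,0,0,1],
  [0.95,0.55,0,0,1],
])

```text
clock: 2.5
position: [0.4516, -0.3192, 0.2311]
tool_rot: [-3.141, -0.0, 1.361]
force: [0.6, -0.5, 0.9]
grip_width: 0.0852
finger_force: 0.0
```

Emit:
jog_arm([
  [0.95,0.57,0,0,1],
  [0.95,0.6,0,0,1],
  [0,0,0,0,1],
  [0,0,0,0,1],
  [0,0,0,0,1],
])

```text
clock: 3.0
position: [0.4964, -0.2727, 0.2311]
tool_rot: [-3.141, 0.0, 1.36]
force: [0.0, -0.8, -0.2]
grip_width: 0.0855
finger_force: 0.0
```

```bash
cat >> h.py <<'E'
def rot(rpy):
    from scipy.spatial.transform import Rotation as Ro
    return Ro.from_euler('xyz',rpy).as_matrix()
def wshot(n):
    from workcell import bot
    o=bot.observe();f=bot.grab_frame('wrist')
    f['pos'],f['rot']=o['position'],o['tool_rot']
    M=np.eye(4);M[:3,:3]=rot(f['rot']);M[:3,3]=f['pos'];T=np.linalg.inv(M@f['mount'])
    f['rvec'],f['tvec']=cv2.Rodrigues(T[:3,:3])[0].ravel(),T[:3,3]
    pickle.dump(f,open(f'pics/{n}.pkl','wb'));cv2.imwrite(f'pics/{n}.png',f['pixels'][:,:,::-1])
    print({k:np.round(v,4) for k,v in o.items() if k in('clock','position','tool_rot','force','grip_width','finger_force','qpos')})
    return f
E
python3 - <<'E'
from h import *
f=wshot('w1');print(f['mount'],f['fovy'])
E
```

```text
{'clock': np.float64(3.0), 'qpos': array([ 0.6777,  0.4502, -0.3843,  1.7432,  0.1973,  0.9869,  0.0081]), 'position': array([ 0.4964, -0.2727,  0.2311]), 'tool_rot': array([-3.1409e+00,  3.0000e-04,  1.3603e+00]), 'force': array([ 0.0415, -0.837 , -0.2365]), 'finger_force': np.float64(0.0), 'grip_width': np.float64(0.0855)}
[[ 8.12528481e-04 -9.62566685e-01 -2.71043755e-01  6.88899486e-02]
 [ 9.99999426e-01  5.92750888e-04  8.92718436e-04 -5.67416693e-04]
 [-6.98639599e-04 -2.71044325e-01  9.62566614e-01 -1.42209180e-01]
 [ 0.00000000e+00  0.00000000e+00  0.00000000e+00  1.00000000e+00]] 58.10895311405586
```

View pics/w1.png

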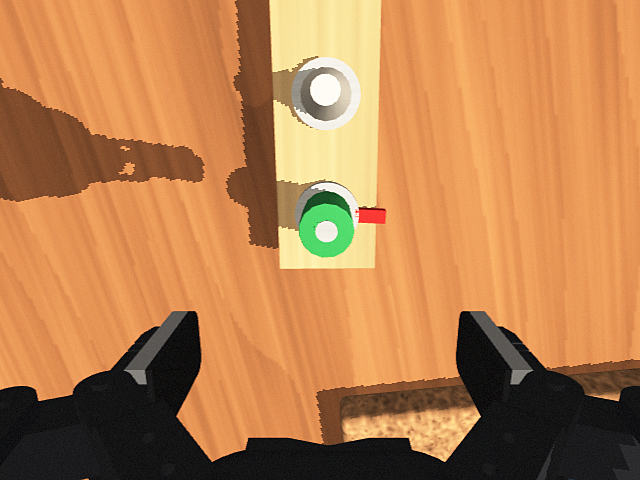

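The wrist view shows the green drum top at (327,230), with its pointer tip spanning (385,209)–(385,223). The fingers clear the rack on both sides.

```bash
python3 - <<'E'
from h import *
np.set_printoptions(precision=4,suppress=True)
f=ld('w1')
g=f['pixels'].astype(int);m=((g[...,1]>1.4*g[...,0])&(g[...,1]>90)).astype(np.uint8)
ct=max(cv2.findContours(m,0,2)[0],key=cv2.contourArea);print(cv2.minEnclosingCircle(ct),cv2.boundingRect(ct))
h=ray(f,(327,230.5),.108);p=ray(f,(385.5,216),.0575)
v=p-h;print(h,p,np.hypot(*v[:2]),np.degrees(np.arctan2(v[1],v[0])))
r=((g[...,0]>180)&(g[...,1]<80)&(g[...,2]<80)).astype(np.uint8)
ct=max(cv2.findContours(r,0,2)[0],key=cv2.contourArea);b=cv2.boxPoints(cv2.minAreaRect(ct));print(b)
for q in b: print(ray(f,q,.057))
c=[ray(f,q,.05) for q in((269,0),(279,268),(374,268),(381,0))]
print(c,[np.degrees(np.arctan2(*(c[i]-c[i-1])[[1,0]])) for i in range(4)],np.linalg.norm(c[2]-c[1]))
R=rot(f['rot']);print('tool delta mm',R.T@(h-f['pos'])*1000)
E
```

```text
((328.78778076171875, 225.530517578125), 32.193302154541016) (299, 195, 55, 63)
[ 0.4957 -0.2705  0.108 ] [ 0.538  -0.2811  0.0575] 0.04357417621840275 -14.096714398747114
[[359. 210.]
 [385. 210.]
 [385. 223.]
 [359. 223.]]
[ 0.5195 -0.2727  0.057 ]
[ 0.5385 -0.2767  0.057 ]
[ 0.5367 -0.2865  0.057 ]
[ 0.5176 -0.2824  0.057 ]
[array([ 0.4878, -0.1207,  0.05  ]), array([ 0.449 , -0.3068,  0.05  ]), array([ 0.5225, -0.3224,  0.05  ]), array([ 0.5613, -0.1364,  0.05  ])] [np.float64(167.98467017011112), np.float64(-101.75984162665085), np.float64(-12.015216692228613), np.float64(78.21973106130827)] 0.07511188615402574
tool delta mm [  2.0486  -1.0362 123.0778]
```

Emit:
jog_arm([
  [0.06,-0.01,0.9,0,1],
  [0,0,0.9,0,1],
  [0,0,0.9,0,1],
  [0,0,0.9,0,1],
  [0,0,0.9,0,1],
  [0,0,0.6,0,1],
  [0,0,0.33,0,1],
  [0,0,0,0,1],
  [0,0,0,0,1],
])

```text
clock: 3.95
position: [0.4974, -0.2705, 0.0691]
tool_rot: [3.141, 0.0, 1.361]
force: [0.1, -0.3, 0.1]
grip_width: 0.0854
finger_force: 0.0
```

Emit:
jog_arm([
  [0,0,0,0,0.25],
  [0,0,0,0,0.25],
  [0,0,0,0,0.25],
  [0,0,0,0,0.25],
  [0,0,0,0,0.25],
  [0,0,0,0,0.25],
  [0,0,0,0,0],
  [0,0,0,0,0],
  [0,0,0,0,0],
  [0,0,0,0,0],
], newtons=70)

```text
clock: 4.95
position: [0.4973, -0.2702, 0.069]
tool_rot: [3.141, 0.0, 1.361]
force: [-3.6, 0.9, 10.9]
grip_width: 0.035
finger_force: 68.8
```

Emit:
jog_arm([
  [0,0,-0.3,0,0],
  [0,0,-0.5,0,0],
  [0,0,-0.9,0,0],
  [0,0,-0.9,0,0],
  [0,0,-0.9,0,0],
  [0,0,-0.8,0,0],
  [0,0,-0.4,0,0],
  [0,0,0,0,0],
  [0,0,0,0,0],
])

```text
clock: 5.85
position: [0.4969, -0.27, 0.2088]
tool_rot: [-3.141, -0.0, 1.361]
force: [-0.6, -0.5, -4.3]
grip_width: 0.035
finger_force: 70.1
```

```bash
python3 - <<'E'
from h import *
wshot('w2')
E
```

```text
{'clock': np.float64(5.85), 'qpos': array([ 0.6714,  0.4745, -0.383 ,  1.7687,  0.2131,  0.9399, -0.0093]), 'position': array([ 0.4969, -0.27  ,  0.2088]), 'tool_rot': array([-3.1410e+00, -1.0000e-04,  1.3613e+00]), 'force': array([-0.5673, -0.5331, -4.3309]), 'finger_force': np.float64(70.1005), 'grip_width': np.float64(0.035)}
```

View pics/w2.png

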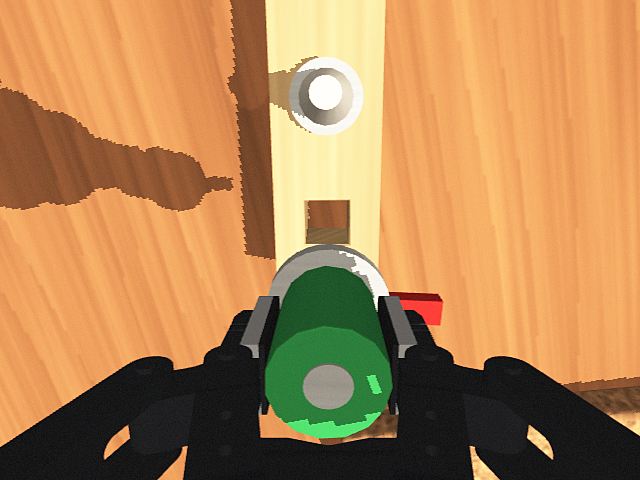

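Lifted cleanly and the hole is empty. The drum-top disc is centred at about (328,382). The pointer's top-face tip corners are (442,305) and (441,325).

```bash
python3 - <<'E'
from h import *
np.set_printoptions(precision=4,suppress=True)
f=ld('w2');seat=f['pos'][2]-.019;R=rot(f['rot'])
T=lambda uv,dz:(R.T@(ray(f,uv,seat+dz)-f['pos']))*1000
g=f['pixels'].astype(int)
r=((g[...,0]>150)&(g[...,1]<60)&(g[...,2]<60)).astype(np.uint8);r[:,:380]=0;r[:280]=0;r[345:]=0
br=(r>0)&(g[...,0]>225);ys,xs=np.nonzero(r);print(xs.min(),xs.max(),ys.min(),ys.max())
print(g[285:330,430,0]); 
for x in(412,420,430,438):
    c=np.nonzero(r[:,x])[0];print(x,c.min(),c.max())
print('disc',T((328,382),.058),'stud',T((329,387),.058))
for dz in(.007,.008):
    a,b=T((442,304),dz),T((442,325),dz);print('tip',a,b,(a+b)/2)
print('flange back/top arc',T((331,250),.008),T((331,243),0))
E
```

```text
399 442 292 324
[246 246 246 245 245 247 248 255 203 101 116 121 123 115 116 110 255 255
 254 253 253 253 253 253 253 253 253 253 253 253 253 253 253 253 253 253
 253 253 254 255 236 234 236 240 248]
412 300 300
420 314 314
430 301 324
438 301 324
disc [  0.2445  -0.4718 -38.9997] stud [ -1.321   -0.1967 -39.    ]
tip [ 0.7979 43.5941 11.9724] [-8.1096 44.2377 11.9714] [-3.6559 43.9159 11.9719]
tip [ 1.2394 43.3078 10.9726] [-7.6103 43.9472 10.9716] [-3.1854 43.6275 10.9721]
flange back/top arc [22.8455  0.6439 11.0012] [23.2755  0.6997 19.0012]
```

```bash
python3 - <<'E'
from h import *
f=ld('w2');g=f['pixels'].astype(int)
for x in range(396,444,4): print(x,g[289:304,x,0].tolist(),g[321:328,x,1].tolist())
print([ (y,g[y,436:447,1].tolist()) for y in (296,303,310,317,323)])
E
```

```text
396 [246, 249, 255, 149, 106, 123, 127, 81, 105, 98, 96, 100, 103, 99, 100] [98, 100, 92, 97, 94, 93, 96]
400 [249, 252, 255, 155, 107, 116, 118, 120, 119, 119, 118, 255, 232, 145, 149] [94, 98, 99, 96, 98, 100, 97]
404 [250, 252, 255, 210, 108, 118, 118, 122, 116, 110, 116, 255, 255, 254, 253] [97, 97, 98, 99, 98, 103, 99]
408 [249, 250, 255, 252, 102, 111, 124, 121, 117, 114, 111, 234, 255, 254, 253] [85, 94, 88, 107, 100, 97, 98]
412 [244, 245, 250, 242, 98, 112, 117, 121, 120, 118, 107, 223, 255, 255, 253] [21, 19, 28, 37, 20, 23, 20]
416 [242, 243, 248, 255, 100, 113, 127, 116, 121, 119, 109, 176, 255, 255, 253] [23, 25, 32, 38, 24, 19, 21]
420 [240, 240, 245, 255, 119, 116, 115, 121, 125, 123, 111, 119, 255, 255, 253] [26, 20, 32, 67, 19, 20, 24]
424 [234, 234, 238, 247, 141, 116, 114, 120, 119, 124, 112, 123, 255, 255, 254] [26, 7, 47, 63, 17, 20, 24]
428 [243, 241, 243, 248, 191, 104, 114, 124, 120, 122, 113, 115, 255, 255, 254] [67, 61, 62, 63, 181, 176, 124]
432 [245, 245, 249, 254, 222, 102, 117, 120, 118, 119, 112, 112, 238, 255, 254] [68, 60, 58, 58, 140, 168, 160]
436 [246, 247, 247, 253, 245, 100, 115, 115, 120, 123, 114, 109, 241, 255, 255] [66, 67, 60, 57, 143, 183, 177]
440 [246, 245, 245, 246, 246, 250, 255, 236, 202, 151, 101, 106, 177, 255, 255] [97, 103, 122, 115, 144, 184, 178]
[(296, [23, 16, 12, 41, 133, 183, 178, 174, 166, 166, 169]), (303, [71, 63, 67, 68, 68, 57, 85, 143, 174, 170, 170]), (310, [63, 67, 62, 64, 63, 62, 128, 184, 174, 172, 171]), (317, [64, 67, 63, 57, 64, 130, 187, 175, 177, 172, 178]), (323, [60, 61, 59, 50, 122, 192, 177, 174, 172, 177, 174])]
```

Emit:
jog_arm([
  [0,0,0,1,0],
  [0,0,0,1,0],
  [0,0,0,0.07,0],
  [0.9,-0.28,0,0,0],
  [0.9,-0.28,0,0,0],
  [0.9,-0.28,0,0,0],
  [0.9,-0.28,0,0,0],
  [0.9,-0.28,0,0,0],
  [0.9,-0.28,0,0,0],
  [0.9,-0.28,0,0,0],
  [0.9,-0.28,0,0,0],
  [0.9,-0.28,0,0,0],
])

```text
clock: 7.1
position: [0.5156, -0.0151, 0.2087]
tool_rot: [-3.141, 0.0, 1.198]
force: [-0.4, 0.0, -3.1]
grip_width: 0.0346
finger_force: 70.2
```

Emit:
jog_arm([
  [0.9,-0.28,0,0,0],
  [0.9,-0.28,0,0,0],
  [0.9,-0.28,0,0,0],
  [0.8,-0.25,0,0,0],
  [0,0,0,0,0],
  [0,0,0,0,0],
  [0,0,0,0,0],
  [0,0,0,0,0],
])

```text
clock: 7.9
position: [0.5239, 0.0924, 0.2092]
tool_rot: [-3.141, 0.0, 1.195]
force: [-0.7, 0.4, -2.7]
grip_width: 0.0345
finger_force: 70.3
```

```bash
python3 - <<'E'
from h import *
wshot('w3')
E
```

```text
{'clock': np.float64(7.9), 'qpos': array([ 0.044 ,  0.4289, -0.4371,  1.8517,  0.2251,  0.91  , -0.8732]), 'position': array([0.5239, 0.0924, 0.2092]), 'tool_rot': array([-3.1414e+00,  5.0000e-04,  1.1950e+00]), 'force': array([-0.6873,  0.3909, -2.6956]), 'finger_force': np.float64(70.2533), 'grip_width': np.float64(0.0345)}
```

View pics/w3.png

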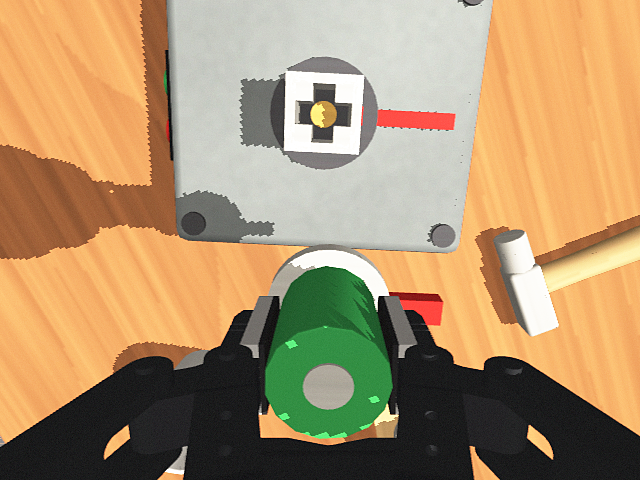

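The wrist view shows the chuck face with corners at (286,70), (363,75), (360,155) and (284,152). The mark strip runs from (377,118) to (455,122), nearly parallel to the pointer, which is at (392–442, 293–325).

```bash
python3 - <<'E'
from h import *
np.set_printoptions(precision=4,suppress=True)
f=ld('w3');R=rot(f['rot']);g=f['pixels'].astype(int)
T=lambda uv,z:(R.T@(ray(f,uv,z)-f['pos']))*1000
# ang measured from tool +y toward tool -x, deg
ang=lambda v:np.degrees(np.arctan2(-v[0],v[1]))
def line(m,cols,side):
    ys=[];
    for x in cols:
        c=np.nonzero(m[:,x])[0];ys.append(c.min()-.5 if side=='t' else c.max()+.5)
    k,b=np.polyfit(cols,ys,1);return lambda x:(x,k*x+b)
m=((g[...,0]>180)&(g[...,1]<90)&(g[...,2]<90));m1=m.copy();m1[150:]=0;m1[:95]=0
for s in 'tb':
    l=line(m1,np.arange(385,450),s);a,b=T(l(385),.065),T(l(450),.065);print('mark',s,a,b,ang(b-a))
w=(g.min(2)>215);w[:60]=0;w[165:]=0;w[:,:275]=0;w[:,372:]=0
ct=max(cv2.findContours(w.astype(np.uint8),0,2)[0],key=cv2.contourArea)
q=cv2.approxPolyDP(cv2.convexHull(ct),6,True)[:,0];print(q.tolist())
c=[T(p,.115) for p in q.astype(float)];print('chuck c',np.mean(c,0),[(np.linalg.norm(c[i]-c[i-1]),ang(c[i]-c[i-1])) for i in range(len(c))])
seat=f['pos'][2]-.019
m2=((g[...,0]>215)&(g[...,1]<100)&(g[...,2]<100));m2[:285]=0;m2[345:]=0
l=line(m2,np.arange(404,440),'t');a,b=T(l(404),seat+.008),T(l(440),seat+.008);print('ptr top',a,b,ang(b-a))
d=((g[...,0]>60)&(g[...,1]<40)&(g[...,2]<40));d[:285]=0;d[345:]=0
l=line(d,np.arange(396,438),'t');a,b=T(l(396),seat),T(l(438),seat);print('ptr low',a,b,ang(b-a))
E
```

```text
mark t [ 75.6533  35.6506 144.1539] [ 73.4993  77.0248 144.145 ] 2.980164617219934
mark b [ 65.7176  36.0137 144.1586] [ 63.7387  77.7803 144.1496] 2.7127410301227437
[[285, 71], [363, 75], [357, 154], [284, 149]]
chuck c [72.6669 -3.5048 94.1646] [(np.float64(39.08387087887934), np.float64(-87.70975522104833)), (np.float64(39.96745164420467), np.float64(2.6981200717408145)), (np.float64(39.83978593665407), np.float64(93.34006721821999)), (np.float64(39.25011642973582), np.float64(-176.20056177712848))]
ptr top [ 2.8996 28.612  10.9918] [ 2.2664 42.4383 10.9888] 2.6220482314763376
ptr low [ 2.7023 26.7737 18.9923] [ 2.0666 43.6501 18.9886] 2.1571768746927718
```

Emit:
jog_arm([
  [0.8,-0.03,0,0.09,0],
  [0.8,-0.03,0,0,0],
  [0.83,-0.02,0,0,0],
  [0,0,0.6,0,0],
  [0,0,0.5,0,0],
  [0,0,0,0,0],
  [0,0,0,0,0],
  [0,0,0,0,0],
  [0,0,0,0,0],
])

```text
clock: 8.85
position: [0.5491, 0.1619, 0.1772]
tool_rot: [3.141, -0.001, 1.188]
force: [0.3, 0.4, -2.1]
grip_width: 0.0345
finger_force: 70.2
```

```bash
python3 - <<'E'
from h import *
wshot('w4')
from workcell import bot
ims=[]
for n,(x,y) in(('side',(260,140)),('top',(190,200))):
    f=bot.grab_frame(n);pickle.dump(f,open(f'pics/{n}2.pkl','wb'))
    ims.append(cv2.resize(f['pixels'][y:y+100,x:x+80,::-1],(400,500),interpolation=cv2.INTER_CUBIC))
cv2.imwrite('pics/c2.png',np.hstack(ims))
E
```

```text
{'clock': np.float64(8.85), 'qpos': array([-0.0873,  0.5293, -0.4236,  1.7796,  0.2708,  0.8892, -1.0139]), 'position': array([0.5491, 0.1619, 0.1772]), 'tool_rot': array([ 3.1407e+00, -7.0000e-04,  1.1883e+00]), 'force': array([ 0.2898,  0.3525, -2.1419]), 'finger_force': np.float64(70.187), 'grip_width': np.float64(0.0345)}
```

View pics/c2.png

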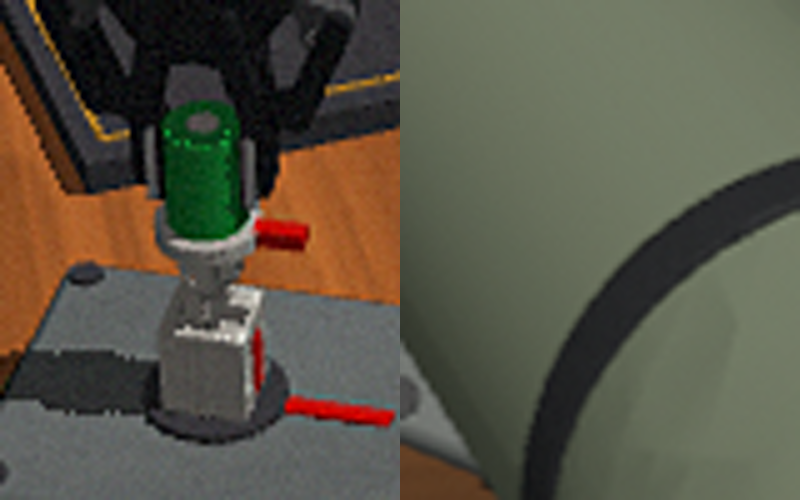

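In the side view the head stands above the chuck, with its drum-top centre at crop (203,122), and the pilot is over the opening. The pointer and mark look parallel. The arm blocks the top camera.

```bash
python3 - <<'E'
from h import *
np.set_printoptions(precision=4,suppress=True)
f=ld('side2');w=ld('w4');R=rot(w['rot']);seat=w['pos'][2]-.019
P=lambda x,y:(x/5+260-.4,y/5+140-.4)
ax=w['pos']+R@[-.0008,0,0];print('predicted axis',ax)
for n,p,z in(('drum top',P(203,122),seat+.058),('flange',P(207.5,232),seat+.006)):
    print(n,ray(f,p,z))
g=f['pixels'].astype(int);m=((g[...,1]>1.5*g[...,0])&(g[...,1]>60))
for y in range(166,186,3):
    c=np.nonzero(m[y,285:320])[0]+285;print(y,c.min(),c.max(),end=' ')
c2=[ray(f,P(*c),.115) for c in((178,279),(265,291),(248,339),(160,327))]
print('chuck',np.mean(c2,0),[np.linalg.norm(c2[i]-c2[i-1]) for i in range(4)])
fl=240/np.tan(np.radians(f['fovy'])/2);K=np.array([[fl,0,f['cx']],[0,fl,f['cy']],[0,0,1]])
for q in([.5490,.1607,.115],[.5473,.1612,.115],ax*[1,1,0]+[0,0,seat+.058],ax*[1,1,0]+[0,0,seat+.02]):
    print(q,cv2.projectPoints(np.array([q]),f['rvec'],f['tvec'],K,None)[0].ravel())
f3=ld('w3');print('force',w['pos'])
E
```

```text
predicted axis [0.5488 0.1612 0.1772]
drum top [0.5495 0.1607 0.2162]
flange [0.5479 0.1527 0.1642]
166 293 307 169 295 305 172 296 304 175 298 304 178 295 305 181 298 304 184 295 306 chuck [0.5495 0.1613 0.115 ] [np.float64(0.03586079974777087), np.float64(0.0411043320112102), np.float64(0.03553176930510225), np.float64(0.04068745640294021)]
[0.549, 0.1607, 0.115] [301.9564 201.5384]
[0.5473, 0.1612, 0.115] [301.1762 201.5028]
[0.5488 0.1612 0.2162] [299.848 163.927]
[0.5488 0.1612 0.1782] [300.6253 178.4931]
force [0.5491 0.1619 0.1772]
```

Emit:
jog_arm([
  [0,0,0.2,0,0],
  [0,0,0.1,0,0],
  [0,0,0.1,0,0],
  [0,0,0.1,0,0],
  [0,0,0.1,0,0],
  [0,0,0,0,0],
  [0,0,0,0,0],
])

```text
clock: 9.7
position: [0.5488, 0.162, 0.1584]
tool_rot: [-3.142, -0.0, 1.189]
force: [-0.0, -0.2, -3.1]
grip_width: 0.0349
finger_force: 70.2
```

Emit:
jog_arm([
  [0,0,0.07,0,0],
  [0,0,0.07,0,0],
  [0,0,0.05,0,0],
  [0,0,0,0,0],
  [0,0,0,0,0],
])

```text
clock: 10.2
position: [0.5488, 0.162, 0.1527]
tool_rot: [-3.142, -0.0, 1.189]
force: [-0.2, -0.6, -2.4]
grip_width: 0.0344
finger_force: 70.2
```

Emit:
jog_arm([
  [0,0,0.08,0,0],
  [0,0,0.08,0,0],
  [0,0,0.08,0,0],
  [0,0,0,0,0],
  [0,0,0,0,0],
])

```text
clock: 10.7
position: [0.5487, 0.162, 0.1454]
tool_rot: [-3.141, 0.0, 1.189]
force: [-0.5, -0.7, -2.0]
grip_width: 0.0342
finger_force: 70.2
```

Emit:
jog_arm([
  [0,0,0.08,0,0],
  [0,0,0.08,0,0],
  [0,0,0.08,0,0],
  [0,0,0.06,0,0],
  [0,0,0,0,0],
  [0,0,0,0,0],
], newtons=90)

```text
clock: 11.3
position: [0.549, 0.1622, 0.1368]
tool_rot: [3.141, -0.0, 1.189]
force: [-1.3, -0.6, 7.3]
grip_width: 0.0346
finger_force: 89.8
```

Emit:
jog_arm([
  [0,0,0.05,0,0],
  [0,0,0.04,0,0],
  [0,0,0.03,0,0],
  [0,0,0,0,0],
  [0,0,0,0,0],
])

```text
clock: 11.8
position: [0.5491, 0.1622, 0.1341]
tool_rot: [3.14, -0.001, 1.189]
force: [-5.6, -3.5, 21.6]
grip_width: 0.0342
finger_force: 92.5
```

Emit:
jog_arm([
  [0,0,0.02,0,0],
  [0,0,0,0,0],
  [0,0,0,0,0],
  [0,0,0,0,0],
])

```text
clock: 12.2
position: [0.5491, 0.1622, 0.134]
tool_rot: [3.14, -0.001, 1.188]
force: [-9.3, -5.1, 33.1]
grip_width: 0.0345
finger_force: 93.5
```

```bash
python3 - <<'E'
from h import *
w=wshot('w5')
from workcell import bot
f=bot.grab_frame('side')
a=cv2.resize(f['pixels'][150:250,260:340,::-1],(400,500),interpolation=cv2.INTER_CUBIC)
b=cv2.resize(w['pixels'][220:345,200:500,::-1],(400,167));b=np.vstack([b,np.zeros((333,400,3),np.uint8)])
cv2.imwrite('pics/c3.png',np.hstack([a,b]))
E
```

```text
{'clock': np.float64(12.2), 'qpos': array([-0.1048,  0.5855, -0.4025,  1.8131,  0.3066,  0.8032, -1.0443]), 'position': array([0.5491, 0.1622, 0.134 ]), 'tool_rot': array([ 3.1402e+00, -5.0000e-04,  1.1884e+00]), 'force': array([-9.263 , -5.1481, 33.0818]), 'finger_force': np.float64(93.5156), 'grip_width': np.float64(0.0345)}
```

View pics/c3.png

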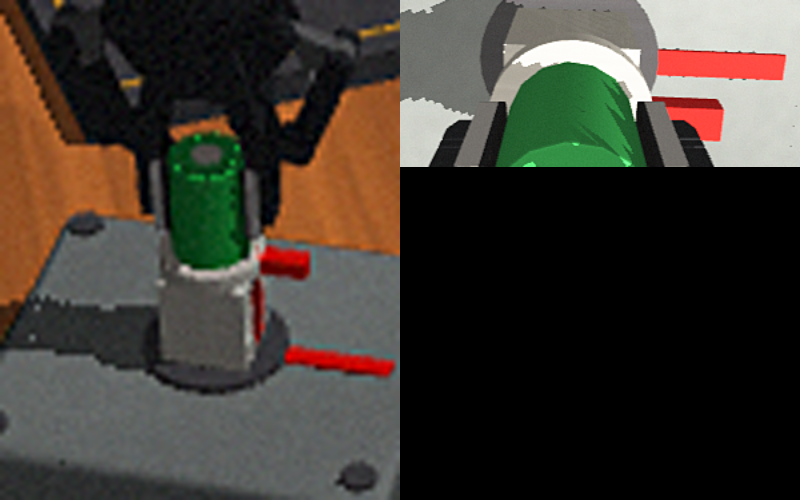

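The flange sits flush on the chuck and the pointer is parallel to the mark, on the same side. TCP z is 0.134, which matches home. I'll check that the push is steady before handing in.

Emit:
jog_arm([
  [0,0,0,0,0],
  [0,0,0,0,0],
  [0,0,0,0,0],
  [0,0,0,0,0],
  [0,0,0,0,0],
])

```text
clock: 12.8
position: [0.5491, 0.1622, 0.134]
tool_rot: [3.14, -0.001, 1.188]
force: [-9.9, -4.7, 32.7]
grip_width: 0.0341
finger_force: 93.5
```

```bash
python3 -c "
from workcell import bot
print(bot.job_done())"
```

```text
the job is handed in; nothing more can be done
None
```

The green head is seated flush in the chuck with its pointer facing the red mark, and the arm is still gripping it (about 93 N) and pressing down with about 33 N; I handed the job in at 12.8 s, but no verdict was returned.

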